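# Set out the stencilling board

### The job

Lay out the place for the next tile on and around the wooden board with its two tiles. Put the brown dabbing block in the middle of the board's plain tile, square to its edges; stand the blue-lidded pot on the board midway between the two tiles, level with their centres, and stack the black-lidded pot squarely on top of it; stand the red slip trailer on the bench behind the board's stencilled tile (on the side away from the robot), opposite the middle of its far edge and 3 cm clear of that edge. Everything stands upright and is let go.

Things in the scene. Friction and masses are not known exactly. Their poses are not given: they have to be found in the camera images.
- board: fixed plywood board, 220 (x) x 510 (y) x 6 mm, flat on the bench. Origin: centre of its underside; +x to its far long edge (away from the robot), +y along it to the robot's left. Both tiles lie on it, centres 145 mm either side of its centre along y, so its centre is midway between them; gap between the tiles 90 mm.
- plain_tile: fixed plain cream tile without pattern, 202 x 202 x 9 mm, lying on the board (its top is 15 mm above the bench), on the left or the right half, turned slightly. Origin: centre of its underside; +x points to its far edge (away from the robot), +z up.
- stencilled_tile: fixed cream tile with a brown stencilled wheel pattern, 200 x 200 x 9 mm, lying on the other half of the board (top 15 mm above the bench), turned slightly. Origin: centre of its underside; +x points to its far edge (away from the robot), which is 100 mm from the origin.
- blue_pot: loose round screw-lid pigment pot with a blue lid, 64 mm diameter, 70 mm high (lid from 55 mm up, flat on top), 0.13 to 0.25 kg, upright. Origin: centre of its underside, z up.
- black_pot: loose round screw-lid pigment pot, white with a black lid, 60 mm diameter, 62 mm high (lid from 49 mm up, flat on top), 0.11 to 0.21 kg, upright. Origin: centre of its underside, z up.
- dabbing_block: loose brown wooden stencil dabbing block, 50 (its x) x 90 (its y) x 39 mm (z), 0.08 to 0.15 kg, lying flat on the bench, turned by up to about 35 degrees. Origin: centre of its underside; grasp across the 50 mm.
- slip_trailer: loose red-brown rubber slip trailer (treated as rigid): round bulb, 58 mm diameter at a height of 20 mm, 54 mm at 50 mm, drawing in above that to 36 mm at 68 mm; then a thin white nozzle of at most 22 mm diameter up to 110 mm; 0.06 to 0.12 kg, upright. Origin: centre of its underside, z up. A gripper over it must keep its palm above the nozzle tip.
There are look-alikes about, which are no part of the job. What is shaped like the black_pot but green, purple or yellow is not meant.

How it is judged:
By the outcome, as a careful person would: the job done as asked, in the order asked, and still so for the second after the job is handed in, with the robot touching nothing.
It also fails if it takes over 99 s, if anything falls off the work surface, if the arm or the gripper's body presses on something with over 40 N, if the wrist force passes 120 N, or if a joint passes its speed limit or range.

### The arm

A 6-joint arm with a two-finger parallel gripper is mounted at the origin on a cart in front of the work surface, level with it; the furniture and walls round the work are solid. World frame = base frame: x ahead of the robot, y to its left, z up, the work surface at z = 0. Lengths are in mm, angles in rad, forces in N, time in s.
With the tool pointing down it reaches from about 275 to 825 mm from the base axis. Payload 4.9 kg.
Tool frame: the origin (TCP) lies at the very end of the fingers, on their centre line; the grasp point (between the pads) lies 19 mm behind it; z points along the fingers, y is the direction in which the jaws open and shut (so a half turn about z gives the same grasp; the last joint's range is limited). The gripper opens to 85 mm and grips with 20 to 120 N. Pads are 22 mm wide; open, the fingers measure 114 mm over their backs; the gripper's body (76 mm by 85 mm) begins 54 mm behind the grasp point. The pads swing forward as they close: fully open they stand 13 mm farther back than shut.
Start: joints at [1.13, 0.326, -0.193, 1.052, 0, 1.437], TCP at [166.1, 524.337, 231.281] pointing down, gripper open.
Joint ranges: [-2.65, 2.65], [-0.97, 1.79], [-1.3, 1.35], [-1.93, 2.1], [-1.47, 1.37], [-3.14, 3.14]. Speed limits (rad/s): [2.57, 2.57, 3.14, 3.14, 3.14, 3.14].

### API

Orientations are given as [roll, pitch, yaw] about the fixed x, y, z axes, in that order (R = Rz(yaw) Ry(pitch) Rx(roll)).
In Python, from bench import bot, solve_ik, imaging gives the robot as it stands. Calls block until the motion is done:
- bot.move_ptp(position, orientation): joint-space move of the TCP to a pose.
- bot.movel(position, rot=None, max_speed=150, threshold=None): straight line of the TCP; rot=None keeps the orientation; max_speed is the mean speed in mm/s. With threshold (N) it stops when the force on the tool has changed by that much, and returns True; else False.
- bot.move_j(angles): joint-space move.
- bot.grip(opening, effort=None): opening from 0.0 (shut) to 1.0 (fully open); effort is the grip in N (None keeps the last); returns when the fingers have stopped.
- bot.dwell(seconds).
- solve_ik(position, orientation): joint angles nearest the present ones, or None.
- bot.get_state(): the state.
- imaging.capture(name): name is "scene" or "top"; returns the picture (480x640x3 uint8, blue, green, red); there is no depth.
- imaging.camera_model(name): a dict with "K" (3x3 intrinsics, pixels), "position" and "rotation" of the camera in the world. Camera axes: x right, y up, looking along -z (the intrinsics and any distortion apply to the point x, -y, -z); pixel columns grow to the right and rows downward; lengths in mm; the calibration is good to about 2 mm. A picture is of the moment at which its call begins. camera_model takes no time and is no camera call.
A pose or a line that the arm cannot do raises bot.IKError and nothing moves.
- bot.sign_off(): hands the job in, once; it reports no verdict.
The state is a dict: "t": time; "qpos": joint angles; "joint_velocities": joint speeds; "effort": joint torques, N m; "tcp_pos": TCP position; "orientation": TCP orientation; "contact_force": force on the tool from outside, world axes, zero at the start; "wrist_torque": the same for the moment, N m; "opening": opening from 0.0 (shut) to 1.0 (fully open).
Only numpy, scipy, OpenCV 4.12 (cv2) and the standard library are available. Lean on these libraries where they do the work, as an engineer would, in place of code of your own. Each camera call takes 0.05 s, during which the arm holds its last target. There are 200 camera calls.

## Working session

There is one attempt and no reset: what is moved stays moved. The work goes in short steps, each a Python script; the robot and the scene stay as the last script left them, time stands still between calls to the robot, and variables do not carry over. Pictures are saved under pics/ and viewed, about 12 in all and at most 16, crops included, and the job is handed in when it is done.

```bash
ls; mkdir -p pics
python3 - <<'E'
from bench import bot, imaging
import cv2
for n in("scene","top"):
    cv2.imwrite(f"pics/{n}0.png",imaging.capture(n)); print(n,imaging.camera_model(n))
print(bot.get_state())
E
```

```text
pics
scene {'K': array([[437.33257883,   0.        , 317.05601507],
       [  0.        , 437.33257883, 239.34340617],
       [  0.        ,   0.        ,   1.        ]]), 'position': array([ 185.88560713, -641.1379626 ,  914.61245461]), 'rotation': array([ 0.75307537,  0.02012909, -0.49433133])}
top {'K': array([[613.06271874,   0.        , 319.30860629],
       [  0.        , 613.06271874, 242.56149134],
       [  0.        ,   0.        ,   1.        ]]), 'position': array([ 226.96158561,   82.89811024, 1920.39412767]), 'rotation': array([ 0.1646601 , -0.00899538, -1.55345354])}
{'t': 0.1, 'qpos': array([ 1.12979449e+00,  3.26875323e-01, -1.93447914e-01,  1.05197319e+00,
        1.56761559e-05,  1.43656931e+00]), 'joint_velocities': array([-7.38542768e-05, -1.94701948e-03,  2.44998247e-03,  7.77324146e-04,
       -6.79289130e-04,  2.50701237e-04]), 'effort': array([ 9.28811351e-04, -4.44240403e+01,  2.63037318e+01,  7.91486789e-03,
       -7.23337848e-05, -3.07324235e-06]), 'tcp_pos': array([165.87993823, 523.87564773, 230.59074373]), 'orientation': array([-3.14010814e+00, -2.16285409e-04,  2.83481766e+00]), 'contact_force': array([ 0.04926334, -0.16220353, -0.00426213]), 'wrist_torque': array([-0.01460491,  0.00660335,  0.06116628]), 'opening': 1.0016847043362906}
```

View pics/scene0.png

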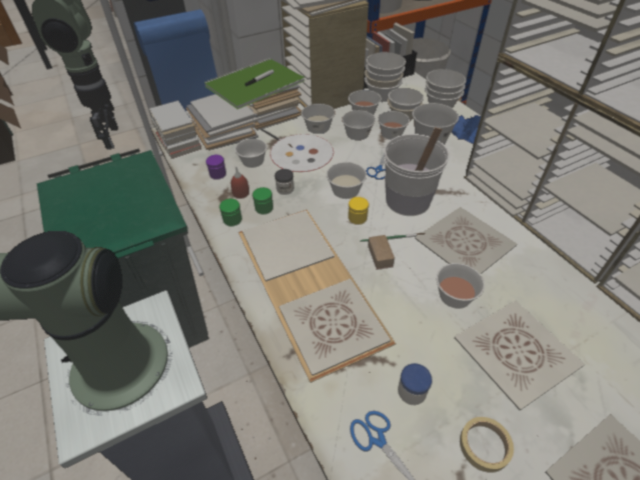

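View pics/top0.png

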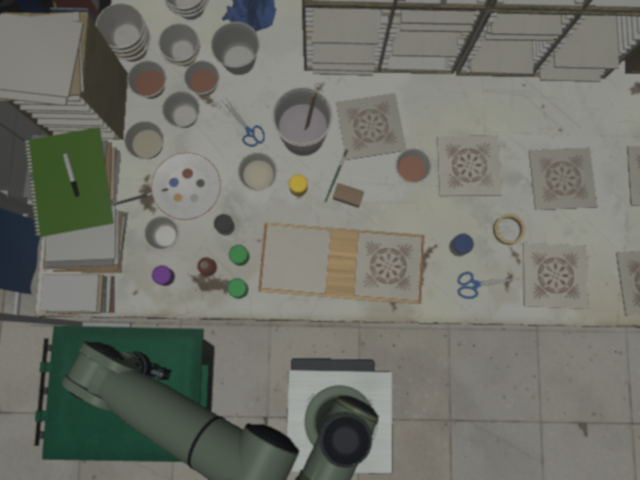

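```bash
cat > vis.py <<'E'
import numpy as np, cv2
from scipy.spatial.transform import Rotation as Ro
from scipy.optimize import least_squares, minimize
from bench import imaging
CAM={n:imaging.camera_model(n) for n in("scene","top")}
def proj(n,P):
    c=CAM[n]; R=Ro.from_euler('xyz',c['rotation']).as_matrix()
    q=(np.atleast_2d(P)-c['position'])@R*[1,-1,-1]@c['K'].T
    return q[:,:2]/q[:,2:]
def rings(prof):   # [(z,d)] -> points
    a=np.linspace(0,2*np.pi,60,endpoint=False)
    return np.vstack([np.c_[d/2*np.cos(a),d/2*np.sin(a),0*a+z] for z,d in prof])
def box(lx,ly,z0,z1): return np.array([[sx*lx/2,sy*ly/2,z] for z in(z0,z1) for sx,sy in((-1,-1),(1,-1),(1,1),(-1,1))])
MODEL=dict(blue_lid=rings([(55,64),(70,64)]),black_lid=rings([(49,60),(62,60)]),
  bulb=rings([(0,50),(5,54),(20,58),(50,54),(68,36)]),block=box(50,90,0,39))
def pose(P,x,y,z,yaw=0): return P@Ro.from_euler('z',yaw).as_matrix().T+[x,y,z]
def feats(cnt):
    m=cv2.moments(np.float32(cnt).reshape(-1,1,2)); a=m['m00']
    return np.array([m['m10']/a,m['m01']/a,m['nu20']*60,m['nu11']*60,m['nu02']*60])
def hull(P): return cv2.convexHull(np.float32(P)).reshape(-1,2)
def cond(img,kind):
    h,s,v=cv2.split(cv2.cvtColor(img,cv2.COLOR_BGR2HSV)); h,s,v=[a.astype(int) for a in(h,s,v)]
    return {'blue_lid':(abs(h-113)<14)&(s>85),'black_lid':(v<85)&(s<90),
      'bulb':((h<10)|(h>172))&(s>75)&(v<150),'block':(h<20)&(s>55)&(v<165)}[kind].astype(np.uint8)
def blob(img,kind,seed,r=24):
    m=cond(img,kind); w=np.zeros_like(m); cv2.circle(w,tuple(map(int,seed)),r,1,-1); m&=w
    k,l,st,_=cv2.connectedComponentsWithStats(m)
    i=1+np.argmax(st[1:,4]); c=max(cv2.findContours(cv2.resize((l==i)*np.uint8(255),None,fx=4,fy=4,interpolation=cv2.INTER_LINEAR)//128,0,1)[0],key=cv2.contourArea)
    return hull((c.reshape(-1,2)+.5)/4-.5)
def fit(kind,H,x0,z=None):  # H: {cam:hull}; x,y,z(,yaw); z given -> fixed
    yaw=kind=='block'
    def full(p):
        p=list(p); 
        if z is not None: p.insert(2,z)
        return p
    def res(p):
        r=[]
        for n in H:
            d=feats(hull(proj(n,pose(MODEL[kind],*full(p)))))-feats(H[n]); r+=list(d if yaw else d[:2])
        return r
    s=least_squares(res,x0,x_scale=[10]*(len(x0)-yaw)+[.2]*yaw,diff_step=1e-4)
    return full(s.x),np.round(s.fun,2)
def edgefit(G,sz,p0,z=None,step=1):   # G: {cam:gray float}; square/rect outline
    q=box(sz[0],sz[1],0,0)[:4]; t=np.linspace(.04,.96,60)[:,None]
    def cost(p):
        zz=p[3] if z is None else z; c=0
        for n,g in G.items():
            w=pose(q,p[0],p[1],zz,p[2])
            for i in range(4):
                L=w[i]*(1-t)+w[(i+1)%4]*t; nv=w[i]-w[(i+3)%4]; nv=nv/np.linalg.norm(nv)*-1
                a=proj(n,L+nv*-3.5);b=proj(n,L+nv*3.5)
                f=lambda u:cv2.remap(g,np.float32(u[:,:1]),np.float32(u[:,1:]),1)[:,0]
                c-=min(abs(np.mean(f(a)-f(b))),40)
        return c
    best=None
    for dy in(-6,0,6):
      for dx in(-6,0,6):
        s0=np.array(p0,float)+([dx,dy]+[0]*(len(p0)-2)); sim=np.vstack([s0]+[s0+np.eye(len(s0))[i]*([5,5,.04,5][i]) for i in range(len(s0))])
        s=minimize(cost,s0,method='Nelder-Mead',options=dict(initial_simplex=sim,xatol=.01,fatol=.01))
        if best is None or s.fun<best.fun: best=s
    return best.x,best.fun
def ground(n,uv,z):
    c=CAM[n]; R=Ro.from_euler('xyz',c['rotation']).as_matrix()
    d=R@(np.linalg.inv(c['K'])@[*uv,1]*[1,-1,-1]); return c['position']+d*(z-c['position'][2])/d[2]
E
cat > meas.py <<'E'
from vis import *
I={n:cv2.imread(f"pics/{n}0.png") for n in CAM}
S=dict(blue_lid=dict(scene=(416,378),top=(461,243)),black_lid=dict(scene=(285,176),top=(224,224)),
 bulb=dict(scene=(239,187),top=(206,266)),block=dict(scene=(381,251),top=(349,195)))
O={n:cv2.resize(I[n],None,fx=3,fy=3,interpolation=cv2.INTER_CUBIC) for n in I}
def draw(n,u,c): cv2.polylines(O[n],[np.int32((np.array(u)+.5)*3*16-8)],True,c,1,cv2.LINE_AA,4)
for k,s in S.items():
    H={n:blob(I[n],k,s[n]) for n in s}; g=ground('top',s['top'],30)
    x0=[g[0],g[1],0]+([0.3] if k=='block' else [])
    p,r=fit(k,H,x0); pz,rz=fit(k,H,x0[:2]+x0[3:],0)
    print(k,np.round(p,2),r,'| z=0:',np.round(pz,2),rz,[cv2.contourArea(H[n])/cv2.contourArea(hull(proj(n,pose(MODEL[k],*p)))) for n in H])
    for n in H: draw(n,H[n],(0,255,0)); draw(n,hull(proj(n,pose(MODEL[k],*pz))),(0,0,255))
G={n:cv2.cvtColor(I[n],cv2.COLOR_BGR2GRAY).astype(np.float32) for n in I}
for nm,sz,uv,z in(('board',(220,510),(342,263),6),('plain',(202,202),(297,259),15),('sten',(200,200),(389,266),15)):
    g=ground('top',uv,z)
    for cams in(('scene','top'),('scene',),('top',)):
        p,f=edgefit({n:G[n] for n in cams},sz,[g[0],g[1],-.04],z); print(nm,cams,np.round(p,3),round(f,1))
        if len(cams)==2:
            p4,_=edgefit(G,sz,list(p)+[z]); print('  free z',np.round(p4,3))
            for n in O: draw(n,proj(n,pose(box(*sz,0,0)[:4],p[0],p[1],z,p[2])),(255,0,255))
cv2.imwrite('pics/o_top.png',O['top'][510:930,540:1500][:, :]); 
a=O['scene'][440:1240,620:1420]; cv2.imwrite('pics/o_scene.png',cv2.resize(a,(600,600)))
cv2.imwrite('pics/o_top.png',cv2.resize(O['top'][500:930,560:1440],(800,391)))
E
python3 meas.py
```

```text
blue_lid [ 541.88 -370.93    0.  ] [-0.16 -0.21  0.41 -0.05] | z=0: [ 541.88 -370.93    0.  ] [-0.16 -0.21  0.41 -0.05] [0.7391860022848619, 0.6788878757029159]
black_lid [589.82 367.17   0.  ] [-0.39 -0.04  0.19 -0.33] | z=0: [589.82 367.17   0.  ] [-0.39 -0.04  0.19 -0.33] [0.7866974896440759, 1.0121947997476586]
bulb [459.5 420.5   0. ] [ 0.11 -0.34  0.14  0.22] | z=0: [459.5 420.5   0. ] [ 0.11 -0.34  0.14  0.22] [0.7576922828211403, 0.7534843779792139]
block [699.77 -15.36   0.    -3.45] [ 0.19  0.52  0.03  0.08 -0.1  -0.52 -0.03 -0.8  -0.35  0.27] | z=0: [ 6.9976e+02 -1.5340e+01  0.0000e+00 -3.0000e-01] [ 0.19  0.51  0.1   0.14 -0.18 -0.53 -0.03 -0.77 -0.41  0.23] [0.7087835710795092, 0.7677373018910941]
board ('scene', 'top') [ 4.81421e+02 -1.33100e+00 -5.70000e-02] -128.5
  free z [ 4.82747e+02 -1.05500e+00 -6.00000e-02  2.04300e+00]
board ('scene',) [ 4.81817e+02  1.27060e+01 -5.90000e-02] -71.7
board ('top',) [ 4.8238e+02 -4.0300e-01 -6.0000e-02] -75.2
plain ('scene', 'top') [ 4.95423e+02  1.44153e+02 -6.50000e-02] -131.4
  free z [ 4.94892e+02  1.43687e+02 -6.60000e-02  1.74530e+01]
plain ('scene',) [ 4.94961e+02  1.45619e+02 -6.50000e-02] -75.4
plain ('top',) [ 4.96469e+02  1.43941e+02 -6.40000e-02] -58.7
sten ('scene', 'top') [ 4.79852e+02 -1.45785e+02 -5.50000e-02] -145.6
  free z [ 4.75106e+02 -1.44988e+02 -6.60000e-02  1.14740e+01]
sten ('scene',) [ 4.78552e+02 -1.46758e+02 -6.00000e-02] -89.7
sten ('top',) [ 4.74585e+02 -1.45148e+02 -6.30000e-02] -65.9
```

View pics/o_top.png

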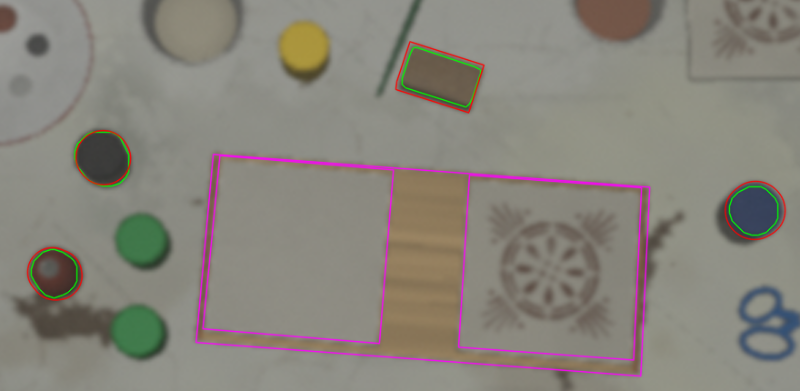

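View pics/o_scene.png

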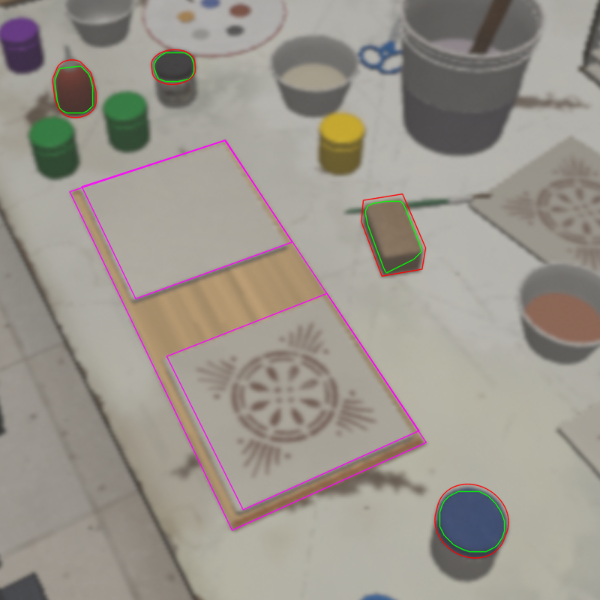

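```bash
cat >> vis.py <<'E'
def blob(img,kind,seed,r=20):
    f=cv2.resize(img,None,fx=4,fy=4,interpolation=cv2.INTER_CUBIC).astype(int); b,g,rr=f[...,0],f[...,1],f[...,2]
    s={'blue_lid':b-rr,'black_lid':150-f.max(2),'bulb':rr-g,'block':rr-b}[kind]
    s=np.clip(s*2+60,0,255).astype(np.uint8); w=np.zeros_like(s); cv2.circle(w,(int(seed[0]*4),int(seed[1]*4)),4*r,1,-1)
    t,_=cv2.threshold(s[w>0].reshape(-1,1),0,255,cv2.THRESH_OTSU); m=((s>t)&(w>0)).astype(np.uint8)
    m=cv2.morphologyEx(m,cv2.MORPH_OPEN,np.ones((9,9),np.uint8))
    _,l,st,_=cv2.connectedComponentsWithStats(m); i=1+np.argmax(st[1:,4])
    c=max(cv2.findContours((l==i).astype(np.uint8),0,1)[0],key=cv2.contourArea)
    return hull((c.reshape(-1,2)+.5)/4-.5)
def boardfit(I,p0):  # p: board x,y,yaw, yaw_plain, yaw_sten (plain at +y)
    D={n:(I[n][...,2].astype(np.float32)-I[n][...,0]) for n in I}
    def tiles(p):
        o=lambda s:pose(np.array([[0,s*145,0]]),p[0],p[1],0,p[2])[0]
        return (o(1),p[3],202),(o(-1),p[4],200)
    def cost(p):
        c=0
        for n,d in D.items():
            hb=hull(proj(n,pose(box(220,510,0,6),p[0],p[1],0,p[2])))
            x0,y0=np.int32(H0[n].min(0)-8);x1,y1=np.int32(H0[n].max(0)+8)
            m=np.zeros(((y1-y0)*4,(x1-x0)*4),np.float32); F=lambda im,u,v:cv2.fillPoly(im,[np.int32(((u-[x0,y0]+.5)*4-.5)*16)],v,cv2.LINE_AA if 0 else 8,4)
            F(m,hb,1.)
            w=np.ones(m.shape,np.float32)
            for o,yw,s in tiles(p): F(m,hull(proj(n,pose(box(s,s,6,15),*o[:2],0,yw))),0.)
            m=cv2.resize(cv2.GaussianBlur(m,(0,0),4*1.0),(x1-x0,y1-y0),interpolation=cv2.INTER_AREA)
            W=W0[n][y0:y1,x0:x1]; y=d[y0:y1,x0:x1][W]; A=np.c_[m[W],np.ones(W.sum())]
            k,*_=np.linalg.lstsq(A,y,rcond=None); c+=np.mean(np.minimum(abs(A@k-y),15)**2)
        return c
    H0={};W0={}
    for n in I:
        H0[n]=hull(proj(n,pose(box(220,510,0,6),p0[0],p0[1],0,p0[2]))); W0[n]=np.ones(I[n].shape[:2],np.uint8)
        o,yw,s=tiles(p0)[1]; cv2.fillPoly(W0[n],[np.int32(hull(proj(n,pose(box(170,170,15,15),*o[:2],0,yw))))],0); W0[n]=W0[n]>0
    best=None
    for k in range(3):
        s0=np.array(p0,float) if best is None else best.x
        sim=np.vstack([s0]+[s0+np.eye(5)[i]*([4,4,.03,.03,.03][i])*(-1)**k for i in range(5)])
        best=minimize(cost,s0,method='Nelder-Mead',options=dict(initial_simplex=sim,xatol=.005,fatol=1e-4))
    return best.x,best.fun
E
cat > meas.py <<'E'
from vis import *
I={n:cv2.imread(f"pics/{n}0.png") for n in CAM}
S=dict(blue_lid=dict(scene=(416,378),top=(461,243)),black_lid=dict(scene=(285,176),top=(224,224)),
 bulb=dict(scene=(239,187),top=(206,266)),block=dict(scene=(381,251),top=(349,195)))
O={n:cv2.resize(I[n],None,fx=3,fy=3,interpolation=cv2.INTER_CUBIC) for n in I}
def draw(n,u,c): cv2.polylines(O[n],[np.int32((np.array(u)+.5)*3*16-8)],True,c,1,cv2.LINE_AA,4)
R=dict(blue_lid=22,black_lid=14,bulb=18,block=22)
for k,s in S.items():
    H={n:blob(I[n],k,s[n],R[k]) for n in s}; g=ground('top',s['top'],30)
    x0=[g[0],g[1],5]+([-.3] if k=='block' else [])
    p,r=fit(k,H,x0); pz,rz=fit(k,H,x0[:2]+x0[3:],0)
    print(k,np.round(p,2),r,'| z=0:',np.round(pz,2),rz,'area',np.round([cv2.contourArea(H[n])/cv2.contourArea(hull(proj(n,pose(MODEL[k],*p)))) for n in H],2),
      'single',[np.round(fit(k,{n:H[n]},pz[:2]+pz[3:],0)[0],2) for n in H])
    for n in H: draw(n,H[n],(0,255,0)); draw(n,hull(proj(n,pose(MODEL[k],*pz))),(0,0,255))
for cams in(('scene','top'),('scene',),('top',)):
    p,f=boardfit({n:I[n] for n in cams},[481,-1,-.06,-.065,-.06]); print(cams,np.round(p,3),round(f,2))
    if len(cams)==2:
        np.save('board.npy',p)
        for n in O:
            draw(n,hull(proj(n,pose(box(220,510,0,6),p[0],p[1],0,p[2]))),(255,0,255))
            for s,yw,sz in((1,p[3],202),(-1,p[4],200)):
                o=pose(np.array([[0,s*145,0]]),p[0],p[1],0,p[2])[0]; print(np.round(o,2))
                draw(n,proj(n,pose(box(sz,sz,15,15)[:4],o[0],o[1],0,yw)),(255,0,0))
a=O['scene'][440:1240,620:1420]; b=O['top'][500:930,560:1440]
cv2.imwrite('pics/o2.png',np.hstack([cv2.resize(a,(400,400)),cv2.resize(O['top'][500:930,980:1410],(400,400))]))
E
python3 meas.py
```

```text
blue_lid [ 542.56 -370.74   -2.75] [-0.08  0.02  0.05 -0.12] | z=0: [ 541.7  -371.13    0.  ] [-0.11 -0.23  0.4   0.01] area [0.85 0.86] single [array([ 541.59, -371.65,    0.  ]), array([ 541.72, -369.91,    0.  ])]
black_lid [592.17 369.64 -14.68] [-0.07  0.02  0.02 -0.07] | z=0: [588.52 363.07   0.  ] [-0.58 -2.14  1.41  0.21] area [1.43 1.08] single [array([585.59, 352.65,   0.  ]), array([589.09, 367.45,   0.  ])]
bulb [460.2  421.93  -1.88] [ 0.2  -0.06 -0.04  0.2 ] | z=0: [459.9  421.04   0.  ] [ 0.12 -0.33  0.13  0.23] area [0.85 0.82] single [array([458.97, 419.72,   0.  ]), array([460.6 , 421.49,   0.  ])]
block [ 6.9777e+02 -1.6520e+01  1.2960e+01 -2.2000e-01] [-0.05  0.01 -0.15  0.07  0.19  0.02 -0.06 -0.78 -0.82  0.1 ] | z=0: [ 7.0248e+02 -1.2750e+01  0.0000e+00 -1.9000e-01] [ 0.2   1.65 -0.01  0.15  0.04 -1.35 -0.53 -0.72 -0.95  0.05] area [0.59 0.78] single [array([ 7.0544e+02, -7.4300e+00,  0.0000e+00, -2.0000e-01]), array([ 7.0074e+02, -1.7280e+01,  0.0000e+00, -2.7000e-01])]
('scene', 'top') [ 4.83253e+02 -3.10000e-01 -5.80000e-02 -7.00000e-02 -6.40000e-02] 36.54
[491.7  144.44   0.  ]
[ 474.81 -145.06    0.  ]
[491.7  144.44   0.  ]
[ 474.81 -145.06    0.  ]
('scene',) [ 4.83093e+02 -6.89000e-01 -5.90000e-02 -6.30000e-02 -5.60000e-02] 27.76
('top',) [ 4.82963e+02 -7.00000e-02 -5.70000e-02 -6.70000e-02 -6.50000e-02] 8.58
```

View pics/o2.png

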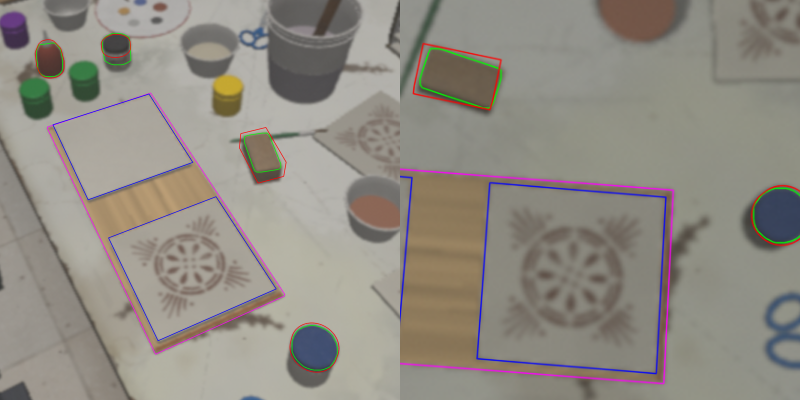

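Run:
```python
import cv2,numpy as np
t=cv2.imread('pics/top0.png')[216:310,253:431]; s=cv2.imread('pics/scene0.png')
a=cv2.resize(t,(800,422),interpolation=cv2.INTER_CUBIC)
b=cv2.resize(s[228:273,360:405],(178,178),interpolation=cv2.INTER_CUBIC);c=cv2.resize(s[160:200,262:307],(178,178),interpolation=cv2.INTER_CUBIC);d=cv2.resize(s[160:205,218:263],(178,178),interpolation=cv2.INTER_CUBIC)
e=cv2.resize(s[205:285,238:318],(178,178),interpolation=cv2.INTER_CUBIC)
r=np.hstack([b,c,d,e,np.zeros((178,88,3),np.uint8)]); o=np.vstack([a,r]).astype(float); o=np.clip((o-40)*1.5,0,255)
cv2.imwrite('pics/crop1.png',o)
```

```text
[ WARN:0@0.136] global loadsave.cpp:1063 imwrite_ Unsupported depth image for selected encoder is fallbacked to CV_8U.
```

View pics/crop1.png

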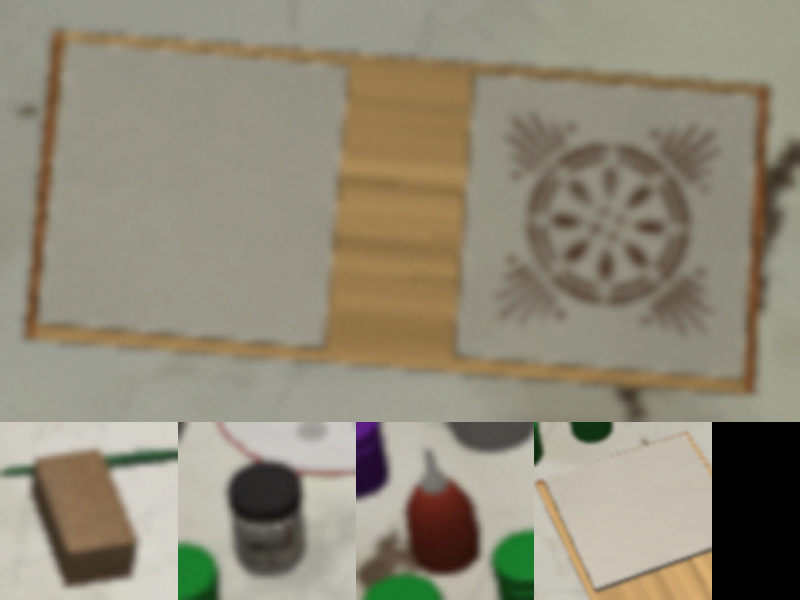

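```bash
sed -i "s/'block':rr-b}/'block':110-b}/; s/'black_lid':150-f.max(2)/'black_lid':100-f.max(2)/; s/np.clip(s\*2+60/np.clip(s*2+60/" vis.py
sed -i "s/np.ones((9,9)/np.ones((19,19) if kind=='block' else (9,9)/; s/    m=cv2.morph/    t=95 if kind=='black_lid' else t; m=((s>t)\&(w>0)).astype(np.uint8); m=cv2.morph/" vis.py
sed -i "s/cv2.imwrite('pics.*/cv2.imwrite('pics\/o3.png',np.hstack([cv2.resize(O['scene'][660:840,1050:1230],(270,270)),cv2.resize(O['top'][510:660,960:1110],(270,270)),cv2.resize(O['scene'][470:620,780:930],(250,270))]))/" meas.py
python3 meas.py | grep -v scene
```

```text
blue_lid [ 542.56 -370.74   -2.75] [-0.08  0.02  0.05 -0.12] | z=0: [ 541.7  -371.13    0.  ] [-0.11 -0.23  0.4   0.01] area [0.85 0.86] single [array([ 541.59, -371.65,    0.  ]), array([ 541.72, -369.91,    0.  ])]
black_lid [ 5.9014e+02  3.6743e+02 -1.0000e-01] [-0.3   0.09  0.09 -0.3 ] | z=0: [590.11 367.4    0.  ] [-0.31  0.07  0.1  -0.3 ] area [0.75 0.98] single [array([591.11, 367.25,   0.  ]), array([589.16, 367.66,   0.  ])]
bulb [460.2  421.93  -1.88] [ 0.2  -0.06 -0.04  0.2 ] | z=0: [459.9  421.04   0.  ] [ 0.12 -0.33  0.13  0.23] area [0.85 0.82] single [array([458.97, 419.72,   0.  ]), array([460.6 , 421.49,   0.  ])]
block [ 6.9837e+02 -1.7100e+01 -2.0500e+00 -3.1000e-01] [-0.03  0.    0.04  0.07  0.03  0.01 -0.03  0.02  0.02  0.12] | z=0: [ 6.9763e+02 -1.7690e+01  0.0000e+00 -3.1000e-01] [-0.06 -0.25  0.04  0.07  0.03  0.23  0.05  0.02  0.02  0.12] area [0.89 0.93] single [array([ 6.9727e+02, -1.8530e+01,  0.0000e+00, -3.2000e-01]), array([ 6.9778e+02, -1.6940e+01,  0.0000e+00, -3.0000e-01])]
[491.7  144.44   0.  ]
[ 474.81 -145.06    0.  ]
[491.7  144.44   0.  ]
[ 474.81 -145.06    0.  ]
('top',) [ 4.82963e+02 -7.00000e-02 -5.70000e-02 -6.70000e-02 -6.50000e-02] 8.58
```

View pics/o3.png

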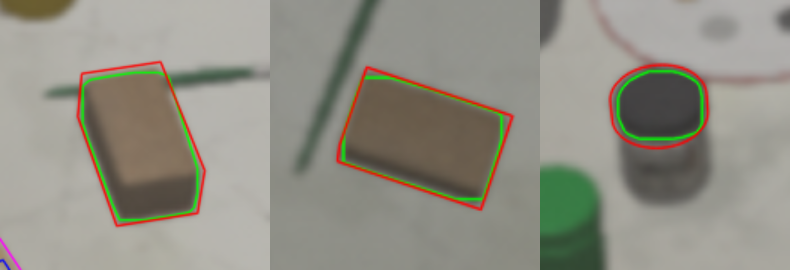

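```bash
cat > act.py <<'E'
from bench import bot, solve_ik, imaging
import numpy as np
pi=np.pi
def ori(th):  # jaws open along world angle th; choose half turn keeping joint 6 near middle
    def c(y): return [pi,0,(y+pi)%(2*pi)-pi]
    return min((c(th+pi/2),c(th-pi/2)),key=lambda o:j6(o))
def j6(o): 
    q=solve_ik(POS,o); return 9 if q is None else abs(q[5])
POS=[500,0,200]
def over(x,y,z,th):
    global POS; POS=[x,y,z]; o=ori(th); bot.move_ptp(POS,o); return o
def st(m=''):
    s=bot.get_state(); print(m,'t',round(s['t'],1),'tcp',np.round(s['tcp_pos'],1),'yaw',round(s['orientation'][2],3),'open',round(s['opening'],3),'F',np.round(s['contact_force'],1)); return s
def pick(x,y,z,th,centre=False,up=170,eff=35,clear=90):
    bot.grip(1.0)
    if centre:
        over(x,y,z+clear,th+pi/2); bot.movel([x,y,z],max_speed=120); bot.grip(0.0,25); st('cent'); bot.grip(1.0)
        bot.movel([x,y,z+clear],max_speed=200)
    over(x,y,z+clear,th); bot.movel([x,y,z],max_speed=120); bot.grip(0.0,eff); st('grip')
    bot.movel([x,y,up],max_speed=150); return st('up')
def place(x,y,z,th,drop=8,thr=4,up=170):
    over(x,y,max(z+40,up),th); bot.movel([x,y,z+drop],max_speed=150); bot.dwell(.3)
    hit=bot.movel([x,y,z-3],max_speed=20,threshold=thr); st(f'down {hit}')
    bot.grip(1.0); st('open'); bot.movel([x,y,max(z+60,up)],max_speed=150)
def snap(tag):
    import cv2
    for n in('scene','top'): cv2.imwrite(f'pics/{n}_{tag}.png',imaging.capture(n))
E
python3 - <<'E'
from act import *
pick(697.7,-17.7,5,-.31)
place(491.7,144.4,20,-.067)
E
```

```text
grip t 4.4 tcp [698.4 -17.8   6. ] yaw -1.881 open 0.584 F [-0.7 -0.8  5.5]
up t 5.6 tcp [696.9 -17.6 168.7] yaw -1.881 open 0.581 F [ 0.2 -0.5 -1.6]
down True t 8.5 tcp [491.7 144.4  20.9] yaw -1.638 open 0.578 F [ 0.1 -0.9  3.9]
open t 8.9 tcp [491.1 144.3  20.4] yaw -1.638 open 1.003 F [-0.9  0.1  0. ]
```

Run:
```python
from act import *
pick(541.7,-371,18,-.058,centre=True)
place(483.2,-.3,24,-.058)
over(420,330,250,0)
st(); snap('1')
import cv2
s=cv2.imread('pics/scene_1.png');t=cv2.imread('pics/top_1.png')
cv2.imwrite('pics/v1.png',np.hstack([cv2.resize(s[200:380,230:410],(400,400)),cv2.resize(t[190:320,250:430],(400,289)).copy() if 0 else cv2.resize(t[200:310,285:395],(400,400))]))
```

```text
cent t 13.4 tcp [ 542.4 -371.4   19.2] yaw 3.084 open 0.732 F [-0.3  0.8  5.8]
grip t 17.0 tcp [ 542.5 -371.5   19.4] yaw 1.513 open 0.727 F [1.1 0.1 6.5]
up t 18.2 tcp [ 541.1 -370.5  168.7] yaw 1.513 open 0.724 F [ 0.3  0.6 -2. ]
down True t 21.4 tcp [ 4.834e+02 -2.000e-01  2.530e+01] yaw 1.513 open 0.725 F [-1.   0.2  4.6]
open t 21.7 tcp [ 4.824e+02 -1.000e-01  2.470e+01] yaw 1.513 open 1.002 F [-0.1 -0.3 -0. ]
 t 25.0 tcp [420.1 329.7 249.7] yaw -1.572 open 0.998 F [-0.8 -0.1 -0.9]
```

View pics/v1.png

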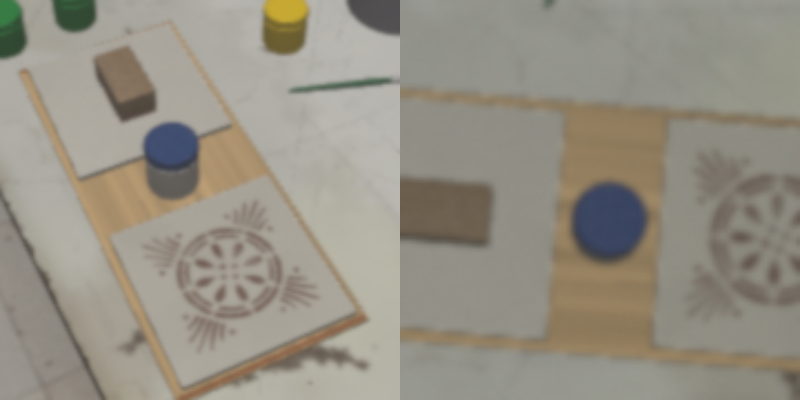

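```bash
cat > chk.py <<'E'
from vis import *
import sys
tag=sys.argv[1]; I={n:cv2.imread(f"pics/{n}_{tag}.png") for n in CAM}
B=np.load('board.npy')
def chk(k,x,y,z,yaw,r):
    mid=[x,y,z+dict(blue_lid=65,black_lid=57,bulb=34,block=20)[k]]
    H={n:blob(I[n],k,proj(n,mid)[0],r) for n in CAM}
    f=lambda h,zz:np.round(fit(k,h,[x,y]+([z+1] if zz is None else [])+([yaw] if k=='block' else []),zz)[0],3)
    print(k,'target',x,y,z,'both',f(H,z),'free z',f(H,None),'single',[f({n:H[n]},z) for n in H],'area',[round(cv2.contourArea(H[n])/cv2.contourArea(hull(proj(n,pose(MODEL[k],x,y,z,yaw)))),2) for n in H])
for a in sys.argv[2:]:
    k,*v=a.split(','); chk(k,*map(float,v))
E
python3 chk.py 1 blue_lid,483.2,-.3,6,0,20 block,491.7,144.4,15,-.067,22
```

```text
Traceback (most recent call last):
  File "chk.py", line 11, in <module>
    k,*v=a.split(','); chk(k,*map(float,v))
                       ~~~^^^^^^^^^^^^^^^^^
  File "chk.py", line 7, in chk
    H={n:blob(I[n],k,proj(n,mid)[0],r) for n in CAM}
         ~~~~^^^^^^^^^^^^^^^^^^^^^^^^^
  File "vis.py", line 68, in blob
    s=np.clip(s*2+60,0,255).astype(np.uint8); w=np.zeros_like(s); cv2.circle(w,(int(seed[0]*4),int(seed[1]*4)),4*r,1,-1)
                                                                  ~~~~~~~~~~^^^^^^^^^^^^^^^^^^^^^^^^^^^^^^^^^^^^^^^^^^^^
cv2.error: OpenCV(4.12.0) :-1: error: (-5:Bad argument) in function 'circle'
> Overload resolution failed:
>  - Argument 'radius' is required to be an integer
>  - Argument 'radius' is required to be an integer
```

```bash
sed -i 's/\[0\],r) for/[0],int(r)) for/' chk.py; python3 chk.py 1 blue_lid,483.2,-.3,6,0,18 block,491.7,144.4,15,-.067,19
```

```text
blue_lid target 483.2 -0.3 6.0 both [482.006   1.019   6.   ] free z [482.085   1.145   5.639] single [array([482.251,   0.825,   6.   ]), array([481.619,   1.278,   6.   ])] area [0.8, 0.86]
block target 491.7 144.4 15.0 both [ 4.90691e+02  1.44746e+02  1.50000e+01 -5.50000e-02] free z [ 4.91249e+02  1.45798e+02  1.21910e+01 -5.40000e-02] single [array([ 4.89976e+02,  1.43329e+02,  1.50000e+01, -4.90000e-02]), array([ 4.91209e+02,  1.45623e+02,  1.50000e+01, -6.70000e-02])] area [0.88, 0.97]
```

```bash
python3 - <<'E'
from act import *
pick(590,367.4,15,-.058,centre=True,up=230)
place(483.2,-.3,91,-.058,up=230)
over(420,330,280,0)
st(); snap('2')
import cv2
s=cv2.imread('pics/scene_2.png');t=cv2.imread('pics/top_2.png')
cv2.imwrite('pics/v2.png',np.hstack([cv2.resize(s[180:360,230:410],(400,400)),cv2.resize(t[200:310,285:395],(400,400))]))
E
python3 chk.py 2 black_lid,483.2,-.3,76,0,14
```

```text
cent t 28.0 tcp [590.8 368.1  16.4] yaw 3.084 open 0.681 F [-0.2  0.9  6. ]
grip t 31.6 tcp [591.1 367.8  16.5] yaw -1.629 open 0.682 F [ 0.9 -0.2  5.2]
up t 33.2 tcp [589.4 367.1 228.8] yaw -1.629 open 0.676 F [ 0.   0.5 -1.8]
down True t 37.1 tcp [ 4.834e+02 -3.000e-01  9.250e+01] yaw 1.513 open 0.677 F [-0.2 -0.7  4.8]
open t 37.5 tcp [ 4.825e+02 -2.000e-01  9.170e+01] yaw 1.513 open 1.001 F [-0.5  0.2  0.3]
 t 40.7 tcp [420.1 329.7 279.8] yaw -1.572 open 1.004 F [ 0.4  0.1 -0.5]
black_lid target 483.2 -0.3 76.0 both [478.584   0.708  76.   ] free z [479.514   2.078  71.757] single [array([479.626,  -1.616,  76.   ]), array([476.464,   2.947,  76.   ])] area [0.88, 1.08]
```

View pics/v2.png

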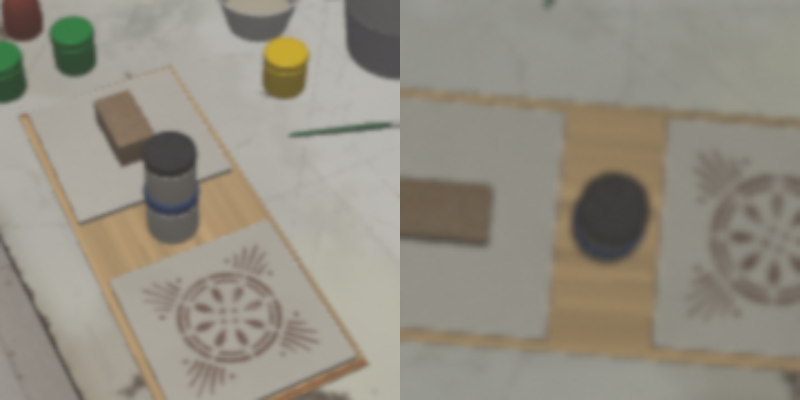

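```bash
sed -i "s/'black_lid':100-f.max(2)/'black_lid':100-f.max(2)-2*np.clip(b-rr-12,0,99)/" vis.py; python3 chk.py 2 black_lid,483.2,-.3,76,0,14;python3 chk.py 2 black_lid,483.2,-.3,76,0,17
```

```text
black_lid target 483.2 -0.3 76.0 both [478.584   0.708  76.   ] free z [479.514   2.078  71.757] single [array([479.626,  -1.616,  76.   ]), array([476.464,   2.947,  76.   ])] area [0.88, 1.08]
black_lid target 483.2 -0.3 76.0 both [477.137   1.263  76.   ] free z [477.961   2.527  72.277] single [array([477.824,  -0.685,  76.   ]), array([475.639,   3.184,  76.   ])] area [0.94, 1.11]
```

```bash
grep -c "np.clip(b-rr" vis.py
python3 - <<'E'
from vis import *
o=[]
for n in CAM:
    im=cv2.imread(f'pics/{n}_2.png'); c=proj(n,[482.5,.5,110])[0].astype(int); f=10
    a=im[c[1]-22:c[1]+22,c[0]-18:c[0]+22]; a=cv2.resize(a,None,fx=f,fy=f,interpolation=cv2.INTER_CUBIC)
    a=np.uint8(np.clip((a.astype(float)-20)*1.6,0,255))
    for k,z,col in(('black_lid',76,(0,0,255)),('blue_lid',6,(0,255,255))):
        u=hull(proj(n,pose(MODEL[k],482.5,.5,z)))-[c[0]-18,c[1]-22]; cv2.polylines(a,[np.int32(((u+.5)*f-.5)*16)],True,col,1,cv2.LINE_AA,4)
    o.append(a); 
cv2.imwrite('pics/v3.png',np.hstack(o))
E
```

```text
1
```

View pics/v3.png

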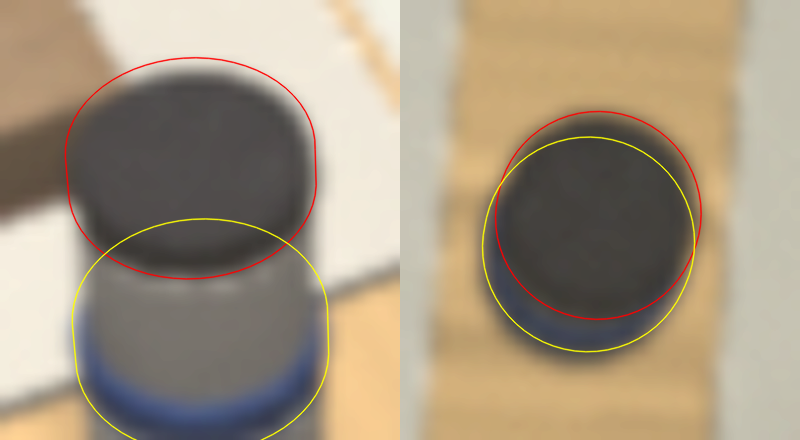

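Run:
```python
from act import *
pick(460.4,420.9,39,0.75,centre=True,up=150,eff=30,clear=95)
snap('3')
import cv2
s=cv2.imread('pics/scene_3.png');cv2.imwrite('pics/v4.png',cv2.resize(s[60:240,150:330],(500,500)))
```

```text
cent t 43.3 tcp [461.1 421.1  40.2] yaw -2.392 open 0.612 F [-0.8 -1.1  5.7]
grip t 47.1 tcp [460.8 421.2  40.2] yaw 2.321 open 0.606 F [-1.2 -0.7  5.2]
up t 48.0 tcp [459.8 420.4 149. ] yaw 2.321 open 0.605 F [-0.1 -0.8 -1.3]
```

View pics/v4.png

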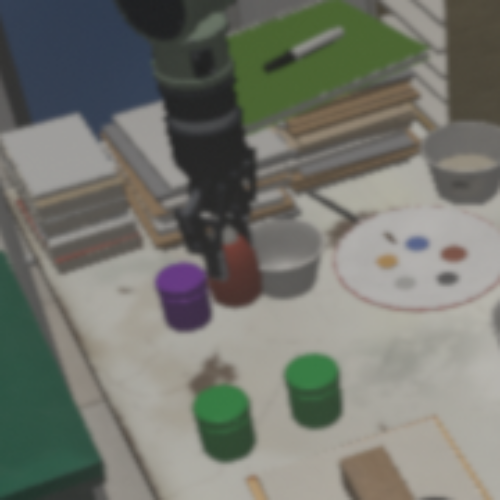

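```bash
python3 - <<'E'
from act import *
s=bot.get_state()['tcp_pos']; bot.movel([460,420.5,260])
place(634.3,-156,39,1.5,up=260)
over(420,330,280,0)
st(); snap('4')
import cv2
s=cv2.imread('pics/scene_4.png');t=cv2.imread('pics/top_4.png')
cv2.imwrite('pics/v5.png',np.hstack([cv2.resize(s[190:390,230:430],(400,400)),cv2.resize(t[180:310,270:430],(400,325)).repeat(1,0) if 0 else cv2.resize(t[175:325,275:425],(400,400))]))
E
python3 chk.py 4 bulb,634,-155.5,0,0,17 block,491.7,144.4,15,-.067,19
```

```text
down True t 53.4 tcp [ 634.4 -156.1   40.2] yaw 3.071 open 0.605 F [-0.5 -0.7  6.6]
open t 53.9 tcp [ 633.5 -155.8   39.1] yaw 3.071 open 0.998 F [-0.4  0.3  0. ]
 t 57.4 tcp [420.7 329.4 279.9] yaw -1.572 open 1.002 F [ 0.4  0.2 -0.7]
bulb target 634.0 -155.5 0.0 both [ 634.234 -156.111    0.   ] free z [ 634.715 -155.771   -1.41 ] single [array([ 633.532, -156.435,    0.   ]), array([ 635.133, -155.905,    0.   ])] area [0.82, 0.81]
block target 491.7 144.4 15.0 both [4.92218e+02 1.43502e+02 1.50000e+01 1.00000e-02] free z [4.93151e+02 1.45240e+02 1.00150e+01 8.00000e-03] single [array([4.92277e+02, 1.40886e+02, 1.50000e+01, 4.90000e-02]), array([ 4.91223e+02,  1.45464e+02,  1.50000e+01, -7.10000e-02])] area [0.96, 0.96]
```

View pics/v5.png

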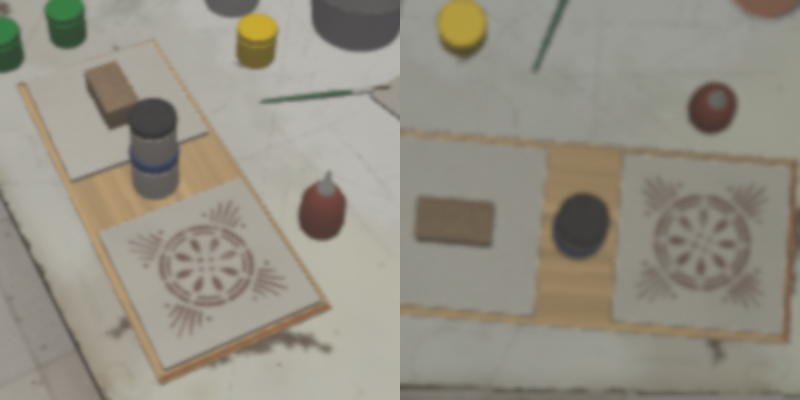

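Run:
```python
from act import *
bot.sign_off(); st()
```

```text
the job is handed in; nothing more can be done
the job is handed in; nothing more can be done
```

The job is done in the order asked and handed in at about 57 s. The arm was parked clear with the gripper open.

| Item | Where the last camera checks put it |
|---|---|
| Dabbing block, on the plain tile | within about 1.5 mm of the middle; square to within about 0.01 rad |
| Blue-lidded pot, on the board | within about 2 mm of midway between the tiles |
| Black-lidded pot, on the blue one | looks concentric to about 1.5 mm by eye |
| Slip trailer, behind the stencilled tile | within about 1.5 mm of its spot, about 31 mm clear of the edge; upright |

**Checks that disagreed:**
- **Black pot:** the automatic lid fit was about 5–7 mm off in x and up to 3 mm off in y. I put this down to the dark blue lid merging into the mask. I judged the stack from a zoomed picture with predicted outlines, and from the robot's own release position, which matched the blue pot's.
- **Block, last scene-camera fit:** it gave a yaw of +0.05 rad and was 3.5 mm off in y. The black lid overlaps the block in that view. The top camera, which sees the block clear of the stack, gave 491.2, 145.5 mm and a yaw of −0.071. The tile is at 491.7, 144.4 mm with a yaw of about −0.07.
- **Two cameras:** they differed from each other by 1–2 mm, within the stated calibration.

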